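Set the straightedge fence against a printing plate and clamp it

TASK

Slide the aluminium straightedge across the setting bed until it lies flush along the front edge of the printing plate and has pushed the plate fully home against the bed's back ledge, so that the plate sits squarely between the two. Then clamp the straightedge there by turning the handwheel clockwise (seen from above) by one full turn. Keep the straightedge down on the bed, and do not knock over the things standing around.

Things in the scene. Friction and masses are not known exactly. Their poses are not given: they have to be found in the camera images.
- setting_bed: Grey bed 196 (x) x 430 (y) mm bolted to the bench, top 18 mm above its origin (centre of underside); x away from the robot, y left. Steel ledge along its back, 8 mm high above the top: front face at x +85, y -210..+90. Clamp frame at its left: column x +53..+79, y +146..+174; arm 60 to 94 mm above the bench, reaching to the clamp axis x -6, y +160.
- plate: Loose etched printing plate, grey, 75 (x) x 100 (y) x 10 mm, 0.19 kg, lying flat on the bed a few mm in front of the ledge and slightly askew. Origin: centre of its underside; x points to the ledge. The ones of the same kind lying away from the bed, near the hinged box, are not meant.
- straightedge: Loose plain aluminium bar 30 (x) x 340 (y) x 12 mm, 0.33 kg, with a 10 mm hanging hole near its right end, flat on the bed on the robot's side of the plate; it passes under or just before the clamp foot, 3 mm clear. Origin: centre of underside. x points to the plate: the edge to lay against it is at x +15, the edge to push on at x -15 mm.
- plate_front_left (a point): Corner of the plate at x -37.5, y +50 mm, half-way up its edge.
- plate_front_right (a point): Corner of the plate at x -37.5, y -50 mm, half-way up its edge.
- plate_back_left (a point): Corner of the plate at x +37.5, y +50 mm, half-way up its edge.
- plate_back_right (a point): Corner of the plate at x +37.5, y -50 mm, half-way up its edge.
- clamp_foot: Sprung round pressure foot (22 mm across) under the clamp frame's boss; origin: centre of its underside. It comes down 6 mm a turn as the handwheel is turned clockwise, and presses on the straightedge from about half a turn on.
- handwheel (a joint): Angle of the black handwheel (102 mm across, flat, level, vertical axis), rad; 0 = backed off, grows as it is turned clockwise seen from above, stop at 7.2; it starts at 0 to 0.5. It turns lightly and stays where it is left.
- wheel_axis (a point): Centre of the handwheel, at the level of its rim's top (108 mm above the bench).
- crank_grip_mid (a point): Middle of the upright black crank grip on the handwheel, 41 mm from the wheel's axis. The grip is 19 to 21 mm thick and 55 mm tall, stands on the rim from 109 to 164 mm above the bench and spins freely about its own upright axis; this point is 28 mm above its foot.
- sample_breaker: Slim grey circuit breaker, 83 x 19 x 71 mm, standing loose on the right end of the bed; origin under its centre, z up.
- jar: Glass jar 64 mm across, 70 mm tall, standing at the back right; origin under its centre, z up.
- breaker_a: Circuit breaker 83 x 37 x 71 mm standing at the back left of the bench; origin under its centre, z up.

How it is judged:
By the outcome, as a careful person would: the job done as asked, in the order asked, and still so for the second after the job is handed in, with the robot touching nothing.
It also fails if it takes over 64 s, if anything falls off the work surface, if the arm or the gripper's body presses on something with over 40 N, if the wrist force passes 120 N, or if a joint passes its speed limit or range.

ROBOT

A 6-joint arm with a two-finger parallel gripper is mounted at the origin on a cart in front of the work surface, level with it; the furniture and walls round the work are solid. World frame = base frame: x ahead of the robot, y to its left, z up, the work surface at z = 0. Lengths are in m, angles in rad, forces in N, time in s.
With the tool pointing down it reaches from about 0.325 to 0.9 m from the base axis. Payload 6.1 kg.
Tool frame: the origin (TCP) lies midway between the tips of the shut fingers; the grasp point (between the pads) lies 19 mm behind it; z points along the fingers, y is the line along which they close (so a half turn about z gives the same grasp; the last joint's range is limited). The gripper opens to 85 mm and grips with 20 to 120 N. Pads are 22 mm wide; open, the fingers measure 114 mm over their backs; the gripper's body (76 mm by 85 mm) begins 54 mm behind the grasp point. The pads swing forward as they close: fully open they stand 13 mm farther back than shut.
Start: joints at [1.128, 0.22, 1.526, -0, 1.395, -0.126], TCP at [0.195, 0.594, 0.199] pointing down, gripper open.
Joint ranges: [-2.98, 2.98], [-0.91, 2.08], [0.09, 2.57], [-1.24, 4.39], [0.2, 2.65], [-2.68, 2.68]. Speed limits (rad/s): [2.57, 2.57, 3.01, 3.14, 3.14, 3.14].

INTERFACE

Orientations are given as a 3x3 rotation matrix whose columns are the frame's x, y, z axes.
In Python, from station import env, ik, capture gives the robot as it stands. Calls block until the motion is done:
- env.reach(position, orientation): joint-space move of the TCP to a pose.
- env.move_straight(position, attitude=None, rate=0.15, stop_force=None): straight line of the TCP; attitude=None keeps the orientation; rate is the mean speed in m/s. With stop_force (N) it stops when the force on the tool has changed by that much, and returns True; else False.
- env.move_j(angles): joint-space move.
- env.move_gripper(opening, squeeze=None): finger opening in m; squeeze is the grip in N (None keeps the last); returns when the fingers have stopped.
- env.pause(seconds).
- ik(position, orientation): joint angles nearest the present ones, or None.
- env.sense(): the state.
- capture(name): name is "scene" or "top" or "wrist"; returns a dict with "img" (420x560x3 uint8, red, green, blue), "vfov" (degrees; the focal length in pixels is half the picture's height over the tangent of half this angle, whatever the lens; pixels are square), "cx", "cy" (the principal point, pixels), "R" (3x3) and "t" (3): a world point X has camera coordinates R X + t. Camera axes: x right, y down, z forward; pixel columns grow to the right and rows downward; lengths in m; the calibration is good to about 2 mm. The wrist camera is an equidistant fisheye: a pixel r from the principal point sees the ray r / f radians off the axis. A picture is of the moment at which its call begins. There is no depth.
A pose or a line that the arm cannot do raises env.IKError and nothing moves.
- env.close_job(): hands the job in; it is judged then, once.
The state is a dict: "clock": time; "q": joint angles; "qvel": joint speeds; "joint_torque": joint torques, N m; "position": TCP position; "tcp_rot": TCP orientation; "ft_force": force on the tool from outside, world axes, zero at the start; "moment": the same for the moment, N m; "opening": finger opening in m; "gripper_force": force on a finger pad.
Only numpy, scipy, OpenCV 4.12 (cv2) and the standard library are available. Lean on these libraries where they do the work, as an engineer would, in place of code of your own. Each camera call takes 0.05 s, during which the arm holds its last target. There are 200 camera calls.

## Working session

There is one attempt and no reset: what is moved stays moved. The work goes in short steps, each a Python script; the robot and the scene stay as the last script left them, time stands still between calls to the robot, and variables do not carry over. Pictures are saved under pics/ and viewed, at most 10 in all, crops included, and the job is handed in when it is done.

```bash
ls; mkdir -p pics
python3 - <<'E'
from station import env, ik, capture
import cv2
for n in ("top","scene"):
    c=capture(n); cv2.imwrite(f"pics/{n}0.png",c["img"][:,:,::-1]); print(n,c["vfov"],c["cx"],c["cy"],c["R"].tolist(),c["t"].tolist())
s=env.sense(); print(s["clock"],s["position"],s["tcp_rot"])
E
```

```text
pics
top 54.56174917976092 289.0477219500446 209.4628250320782 [[0.02043948432779455, -0.9996395593149704, -0.01740629004083779], [-0.9992232900021863, -0.019838109923700508, -0.034047997178423335], [0.03369041699980249, 0.018088693906059418, -0.9992686100119187]] [0.07019451945067699, 0.538310192033001, 1.0670618356420656]
scene 48.071896947853034 275.7870673315939 208.36722275887576 [[0.8791627193197064, -0.47650102939667677, -0.004436433509789748], [-0.23427164348476914, -0.42409549880413266, -0.8747912922251909], [0.4149574797703068, 0.7701232218794477, -0.48447963125883237]] [-0.44009705292073714, 0.26734084565678234, 0.9801130029519387]
0.1 [0.19443696 0.59334146 0.19847908] [[-9.50233669e-01  3.11537051e-01 -8.00098809e-04]
 [ 3.11537979e-01  9.50232283e-01 -1.64166824e-03]
 [ 2.48839237e-04 -1.80922960e-03 -9.99998332e-01]]
```

View pics/top0.png

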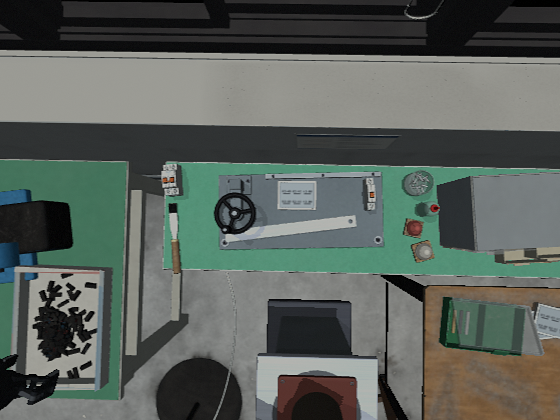

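View pics/scene0.png

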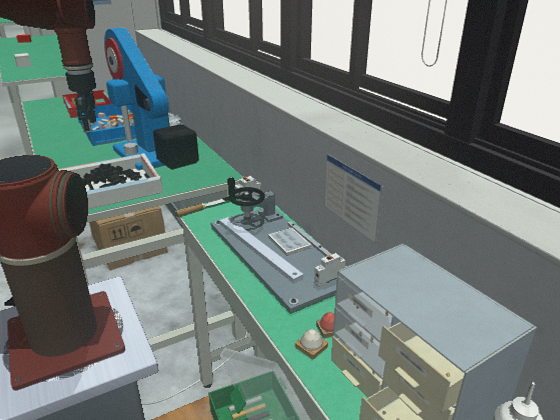

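The top view shows the bed (219–384, 175–247), the plate at (297,194), the bar running from (225,235) to (356,220), and the wheel at (235,213). The sample breaker is at (371,193), near the bar's right end. Next I'll take a closer wrist view.

```bash
cat > h.py <<'E'
import numpy as np, cv2
from station import env, ik, capture
DOWN=np.array([[-1,0,0],[0,1,0],[0,0,-1.]])
def yaw(a):
    c,s=np.cos(a),np.sin(a); return np.array([[c,-s,0],[s,c,0],[0,0,1]])@DOWN
def cast(c,px,z,fish=False):
    px=np.atleast_2d(np.asarray(px,float)); f=210/np.tan(np.radians(c["vfov"])/2)
    d=(px-[c["cx"],c["cy"]])/f
    if fish:
        th=np.linalg.norm(d,axis=1,keepdims=True)+1e-12
        d=np.hstack([d/th*np.sin(th),np.cos(th)])
    else: d=np.hstack([d,np.ones((len(d),1))])
    R=np.asarray(c["R"]); o=-R.T@np.asarray(c["t"]); w=d@R
    return o+w*((z-o[2])/w[:,2:])
def proj(c,X,fish=False):
    X=np.atleast_2d(X)@np.asarray(c["R"]).T+c["t"]; f=210/np.tan(np.radians(c["vfov"])/2)
    r=np.linalg.norm(X[:,:2],axis=1,keepdims=True)+1e-12
    k=np.arctan2(r,X[:,2:])/r if fish else 1/X[:,2:]
    return X[:,:2]*k*f+[c["cx"],c["cy"]]
def save(c,n): cv2.imwrite(f"pics/{n}.png",c["img"][:,:,::-1]); np.save(f"pics/{n}.npy",c,allow_pickle=True)
def load(n): return np.load(f"pics/{n}.npy",allow_pickle=True).item()
E
python3 - <<'E'
from h import *
c=capture("top"); save(c,"t1")
print(cast(c,[[219,175],[384,175],[384,247],[219,247]],0.018).round(4).tolist())
ctr=cast(c,[[301.5,211]],0.018)[0]; print(ctr)
env.reach([ctr[0]-0.03,ctr[1],0.30],DOWN)
w=capture("wrist"); save(w,"w1"); save(capture("top"),"t2"); save(capture("scene"),"s2")
cv2.imwrite("pics/w1.png",cv2.resize(w["img"][:,:,::-1],(800,600),interpolation=cv2.INTER_CUBIC))
print(w["vfov"],env.sense()["clock"],env.sense()["position"], -np.asarray(w["R"]).T@w["t"])
E
```

```text
[[0.6238, 0.2676, 0.018], [0.6318, -0.1662, 0.018], [0.4436, -0.1685, 0.018], [0.4343, 0.2627, 0.018]]
[0.53312511 0.04813858 0.018     ]
65.70646984690485 2.5667 [0.50306771 0.04878183 0.29984765] [0.42974723 0.04768581 0.47396166]
```

View pics/w1.png

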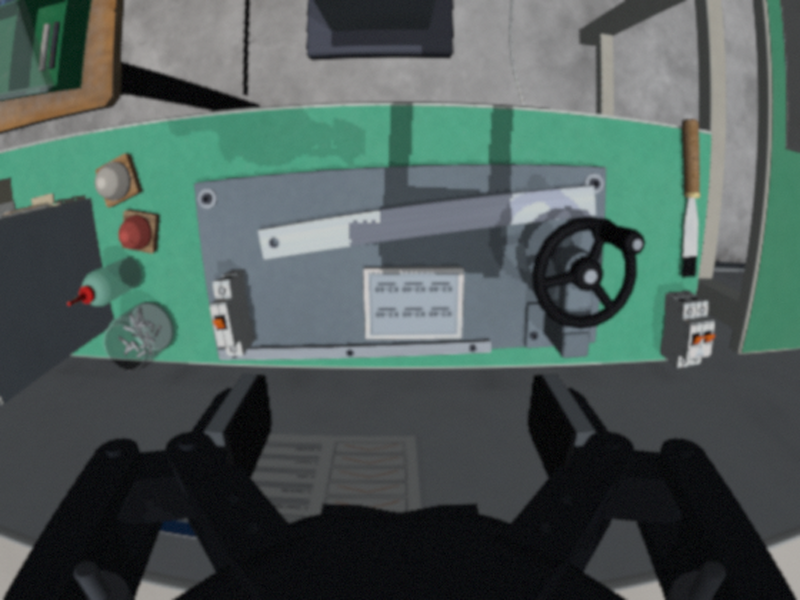

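The wrist view, in 800×600 pixels, shows the bed, the plate corners at about (365–462, 268–340), and the bar's right end at (262,245) and left end at (597,200). The wheel centre is at (590,276), the crank grip at (633,243), and the sample breaker at (225,315). I'll fit edges with sub-pixel precision.

Run:
```python
from h import *
w=load("w1"); im=w["img"]
crop=im[110:260,130:460]; b=cv2.resize(crop,None,fx=2.4,fy=2.4,interpolation=cv2.INTER_CUBIC)
cv2.imwrite("pics/w1c.png",np.clip(b[:,:,::-1]*1.3,0,255).astype(np.uint8))
cl=lambda px,z: cast(w,np.array(px,float)/1.42857,z,True)[:,:2].round(4).tolist()
print("bedfront",cl([[198,184],[605,168]],.018))
print("plate",cl([[365,268],[462,268],[462,340],[368,340]],.028))
print("bar R",cl([[259,232],[264,259]],.030),"L",cl([[596,188],[597,210]],.03))
print("ledge",cl([[245,349],[490,342]],.026))
print("wheel",cl([[590,276]],.108),"grip",cl([[634,243]],.164))
print("breaker top",cl([[222,280],[237,354]],.089))
t=load("t1"); print("t1 grey check", [im[int(v),int(u)].tolist() for u,v in [(150,150),(250,145),(200,165),(290,230)]])
```

```text
bedfront [[0.4494, -0.1609], [0.432, 0.2606]]
plate [[0.5387, 0.0139], [0.5385, 0.1101], [0.6157, 0.1133], [0.6156, 0.0153]]
bar R [[0.5005, -0.0918], [0.5281, -0.0884]] L [[0.4531, 0.246], [0.4755, 0.2487]]
ledge [[0.629, -0.1208], [0.6192, 0.1439]]
wheel [[0.5248, 0.2123]] grip [[0.4845, 0.2214]]
breaker top [[0.5338, -0.1122], [0.6064, -0.106]]
t1 grey check [[109, 122, 131], [107, 118, 127], [197, 201, 200], [161, 172, 181]]
```

View pics/w1c.png

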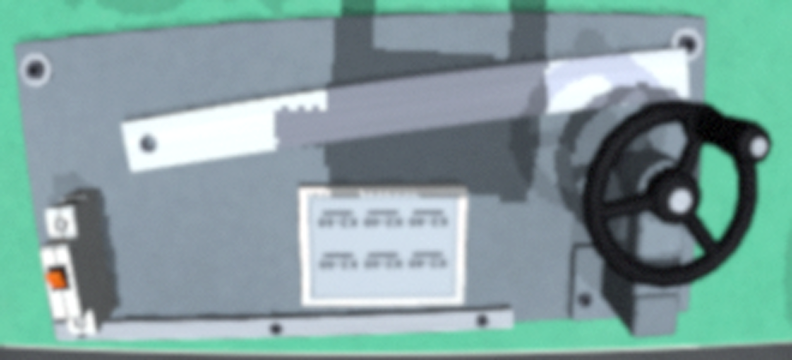

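The crop shows the straightedge with its hole at (148,144), the plate at (298–467, 186–306), and the ledge front edge at roughly (110,320)–(512,308). The breaker at (65,270) sits close to where the bar's right end will travel.

```bash
cat >> h.py <<'E'
from scipy.ndimage import map_coordinates, gaussian_filter1d
def edge(c,a,b,z,fish,half=3,n=40,trim=.06):
    """fit a world line through the strongest gradient across pixel segment a-b; returns mean xy, unit dir, rms(mm)"""
    g=cv2.cvtColor(c["img"],cv2.COLOR_RGB2GRAY).astype(float)
    a,b=np.array(a,float),np.array(b,float); d=(b-a)/np.linalg.norm(b-a); nn=np.array([-d[1],d[0]])
    s=np.arange(-half,half+.01,.1); P=[]
    for t in np.linspace(trim,1-trim,n):
        q=a+t*(b-a)+s[:,None]*nn
        p=gaussian_filter1d(map_coordinates(g,[q[:,1],q[:,0]],order=1),5)
        gr=np.abs(np.gradient(p)); i=gr.argmax()
        if gr[i]>.15 and 3<i<len(s)-4: P.append(q[i])
    W=cast(c,P,z,fish)[:,:2]
    for _ in range(4):
        m=W.mean(0); u=np.linalg.svd(W-m)[2][0]; r=(W-m)@[-u[1],u[0]]
        k=abs(r)<max(2*np.median(abs(r)),3e-4); W=W[k]
    m=W.mean(0); u=np.linalg.svd(W-m)[2][0]; u*=np.sign(u[np.argmax(abs(u))])
    return m,u,len(W),1e3*np.sqrt(np.mean(((W-m)@[-u[1],u[0]])**2))
E
cat > m.py <<'E'
from h import *
w=load("w1"); t=load("t1")
C=lambda *p:[(130+(u+.5)/2.4-.5,110+(v+.5)/2.4-.5) for u,v in p]
S={"bedfront":(C((50,41),(680,16)),.018),"ledgefront":(C((130,319),(505,308)),.026),
"plfront":(C((300,187),(466,187)),.028),"plback":(C((303,305),(464,303)),.028),"plR":(C((299,187),(303,305)),.028),"plL":(C((467,188),(464,303)),.028),
"barfront_near":(C((122,123),(688,50)),.030),"barback":(C((131,171),(570,112)),.030),"barR":(C((122,123),(131,171)),.03),"barL":(C((689,52),(690,90)),.03)}
for k,(s,z) in S.items():
    m,u,n,r=edge(w,*s,z,True)
    # predicted position in top image for comparison fit
    e=cast(w,np.array(s),z,True); q=proj(t,e); 
    try: m2,u2,n2,r2=edge(t,*q,z,False)
    except Exception as ex: m2=u2=np.zeros(2);n2=r2=0
    ang=lambda u:np.arctan2(-u[0],u[1]) if abs(u[1])>abs(u[0]) else np.arctan2(u[1],u[0])
    print(k,m.round(4),round(ang(u),4),n,round(r,2),"| top",m2.round(4),round(ang(u2),4),n2,round(r2,2))
print("holes bed",cast(w,C((36,70),(686,44)),.018,True).round(4).tolist(),"ledge screws",cast(w,C((276,328),(483,320)),.026,True).round(4).tolist())
E
python3 m.py
```

```text
bedfront [0.4413 0.0407] 0.0413 18 0.53 | top [0.4348 0.0497] 0.0396 29 0.25
ledgefront [ 0.6222 -0.0012] 0.0708 25 0.85 | top [0.6227 0.011 ] 0.0379 26 0.31
plfront [0.5386 0.0622] 0.0061 38 0.17 | top [0.5376 0.0607] -0.0078 27 0.21
plback [0.6144 0.0627] 0.0029 40 0.28 | top [0.6121 0.0624] 0.0173 31 0.11
plR [0.5743 0.0121] 0.007 28 0.15 | top [0.5773 0.0118] -0.0029 34 0.25
plL [0.578  0.1117] 0.0139 28 0.14 | top [0.583  0.1122] 0.014 31 0.12
barfront_near [0.4752 0.0738] 0.1396 40 0.52 | top [0.4726 0.078 ] 0.1416 28 0.21
barback [0.5099 0.0397] 0.142 31 0.09 | top [0.509  0.0327] 0.1415 25 0.19
barR [ 0.5131 -0.0918] 0.1398 40 0.1 | top [ 0.5143 -0.0912] 0.1131 31 0.21
barL [0.4647 0.2451] 0.1597 35 0.16 | top [0.4631 0.2473] 0.4245 29 1.04
holes bed [[0.465, -0.1517, 0.018], [0.4486, 0.2482, 0.018]] ledge screws [[0.6303, -0.0048, 0.026], [0.625, 0.1256, 0.026]]
```

Bed yaw is about 0.040 rad with its centre near (0.536, 0.050). The bar yaw is 0.141, so it needs roughly 0.1 rad of squaring. The final right-end gap to the breaker should be about 10 mm. I'll push with the open fingers as a two-point pusher, square to the bed.

```bash
cat >> h.py <<'E'
BY=0.040; BC=np.array([.536,.050]); Rb=np.array([[np.cos(BY),-np.sin(BY)],[np.sin(BY),np.cos(BY)]])
def B(x,y,z): return np.r_[BC+Rb@[x,y],z]
def inB(p): return Rb.T@(np.asarray(p)[:2]-BC)
E
python3 - <<'E'
from h import *
env.move_gripper(.085)
A=yaw(BY); y=.015
env.reach(B(-.089,y,.10),A)
env.move_straight(B(-.089,y,.03),rate=.12)
hit=env.move_straight(B(-.089,y,-.004),rate=.03,stop_force=4)
z=env.sense()["position"][2]; print("touch",hit,z)
z+=.0035
env.move_straight(B(-.089,y,z),rate=.05)
f0=env.sense()["ft_force"].copy(); print("f0",f0)
hit=env.move_straight(B(-.045,y,z),rate=.04,stop_force=12); s=env.sense(); print(hit,inB(s["position"]),s["ft_force"]-f0)
if not hit:
    hit=env.move_straight(B(-.010,y,z),rate=.015,stop_force=12); s=env.sense(); print(hit,inB(s["position"]),s["ft_force"]-f0)
save(capture("wrist"),"w2"); save(capture("top"),"t3"); print(s["clock"],s["opening"])
w=load("w2")["img"]; cv2.imwrite("pics/w2.png",cv2.resize(w[:,:,::-1],(800,600),interpolation=cv2.INTER_CUBIC))
E
```

```text
touch False -0.0037758941759641826
f0 [ 0.13789708  0.16726795 -0.35087325]
False [-0.04532237  0.01503208] [-0.88955806  0.09764579  0.27244291]
False [-0.01005292  0.01499107] [ 0.00912349 -1.09947924 -0.13733728]
9.625 0.08507505846779918
```

View pics/w2.png

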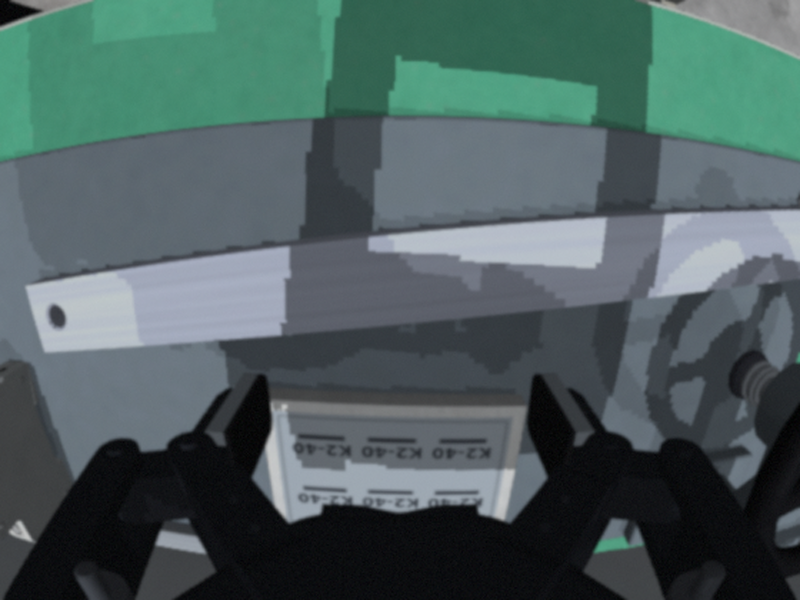

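The fingers evidently rode over the bar: it is still yawed and now lies behind them, at (40–800, 210–350). So the open tips sit higher than I assumed. I'll work out the real tip height and the bar's current pose.

Run:
```python
from h import *
w=load("w2"); s=env.sense(); print(s["position"],s["ft_force"])
k=1/1.42857; c=lambda *p:[(np.array(q)+.5)*k-.5 for q in p]
for z in (.0,.01,.02,.03,.04,.05):
    P=cast(w,c((268,377),(532,377)),z,True)
    print(z,[ (inB(p)*1e3).round(1).tolist() for p in P])
for n,a,z in (("near",c((40,282),(790,210)),.03),("far",c((60,351),(230,341)),.03),("far2",c((540,309),(780,284)),.03),("R",c((27,285),(44,351)),.03),("plf",c((280,402),(520,404)),.028)):
    m,u,N,r=edge(w,*a,z,True); print(n,inB(m).round(4),round(np.arctan2(-u[0],u[1])-BY if abs(u[1])>.7 else np.arctan2(u[1],u[0])-BY,4),N,round(r,2))
```

```text
[ 5.25385699e-01  6.45776221e-02 -2.63849006e-04] [ 0.22221694 -0.62134243 -1.09710245]
0.0 [[6.8, -42.8], [6.8, 71.0]]
0.01 [[1.6, -39.5], [1.6, 67.7]]
0.02 [[-3.6, -36.3], [-3.6, 64.4]]
0.03 [[-8.8, -33.0], [-8.8, 61.1]]
0.04 [[-14.0, -29.7], [-14.0, 57.8]]
0.05 [[-19.2, -26.5], [-19.2, 54.6]]
near [-0.0572  0.0166] 0.0995 18 1.9
far [-0.0194 -0.0833] 0.1026 40 0.07
far2 [-0.0389  0.1082] 0.1015 36 0.12
R [-0.0291 -0.1403] 0.0984 40 0.06
plf [0.0028 0.0141] -0.0285 40 0.08
```

The bar hasn't moved at all; the open tips passed above its 30 mm top. I'll go back, feel for the bed deeper, and push again.

Run:
```python
from h import *
y=.015
env.move_straight(B(-.010,y,.03),rate=.15)
env.move_straight(B(-.089,y,.03),rate=.15)
env.move_straight(B(-.089,y,-.002),rate=.12)
hit=env.move_straight(B(-.089,y,-.035),rate=.03,stop_force=4)
s=env.sense(); z=s["position"][2]; print("touch",hit,z,s["ft_force"])
if hit:
    z+=.0035
    env.move_straight(B(-.089,y,z),rate=.05)
    f0=env.sense()["ft_force"].copy()
    hit=env.move_straight(B(-.045,y,z),rate=.04,stop_force=12); s=env.sense(); print(hit,inB(s["position"]),s["ft_force"]-f0)
    if not hit:
        hit=env.move_straight(B(-.010,y,z),rate=.015,stop_force=12); s=env.sense(); print(hit,inB(s["position"]),s["ft_force"]-f0)
save(capture("wrist"),"w3"); print(s["clock"])
w=load("w3")["img"]; cv2.imwrite("pics/w3.png",cv2.resize(w[:,:,::-1],(800,600),interpolation=cv2.INTER_CUBIC))
```

```text
touch True -0.026816601312755053 [-2.16490914 -0.59963174  8.08172187]
False [-0.04499422  0.01498884] [ 0.88198259 -0.17575636  0.39457315]
True [-0.03318291  0.0151286 ] [ 0.13346774  0.24766483 -0.12935977]
14.6333
```

View pics/w3.png

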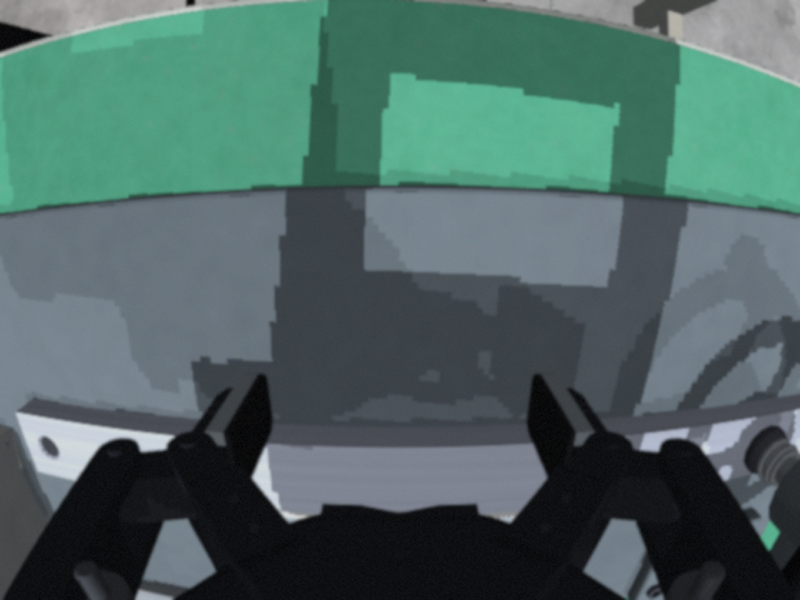

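The bar is now squared up against the plate, with both fingers on its near edge (22–800, 400–445). I'll give it one firmer slow push, back off, and look from above.

Run:
```python
from h import *
y=.015; s=env.sense(); z=s["position"][2]; f0=s["ft_force"].copy()
hit=env.move_straight(B(-.020,y,z),rate=.01,stop_force=20); s=env.sense(); print(hit,inB(s["position"]),s["ft_force"]-f0)
env.move_straight(B(-.055,y,z),rate=.06)
env.move_straight(B(-.060,y,.05),rate=.2)
env.reach(B(-.06,.02,.26),yaw(BY))
w=capture("wrist"); save(w,"w4"); print(env.sense()["clock"])
b=cv2.resize(w["img"],(800,600),interpolation=cv2.INTER_CUBIC)
cv2.imwrite("pics/w4.png",np.clip(b[:,:,::-1]*1.2,0,255).astype(np.uint8))
```

```text
True [-0.0337052   0.01538005] [-1.32140249 -0.28170028  4.88795848]
17.4
```

View pics/w4.png

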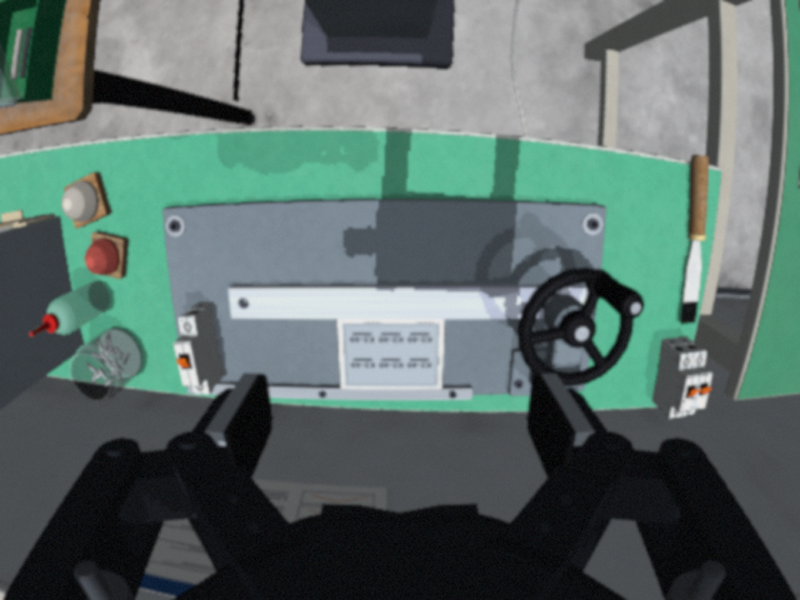

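The bar lies flush with the plate's front edge and the plate is against the ledge (row ~388). The wheel hub is at (580,331) and the grip at (634,307). I'll check squareness and triangulate the wheel and grip.

```bash
cat >> h.py <<'E'
def blob(c,px,r=9,k=1/1.42857):
    "centroid of the bright cap near 800-scale pixel"
    p=(np.array(px)+.5)*k-.5; u,v=p.round().astype(int)
    g=cv2.cvtColor(c["img"],cv2.COLOR_RGB2GRAY)[v-r:v+r+1,u-r:u+r+1].astype(float)
    yy,xx=np.mgrid[-r:r+1,-r:r+1]; m=g-90; m[(m<0)|(xx**2+yy**2>49)]=0
    n,l=cv2.connectedComponents((m>0).astype(np.uint8)); i=l[r-1:r+2,r-1:r+2].max(); m[l!=i]=0
    return np.array([u+(m*xx).sum()/m.sum(),v+(m*yy).sum()/m.sum()])
def tri(obs):
    A=[];b=[]
    for c,p,f in obs:
        R=np.asarray(c["R"]); o=-R.T@np.asarray(c["t"]); q=cast(c,[p],-1.,f)[0]; d=(q-o)/np.linalg.norm(q-o)
        M=np.eye(3)-np.outer(d,d); A.append(M); b.append(M@o)
    return np.linalg.solve(sum(A),sum(b))
E
python3 - <<'E'
from h import *
w=load("w4"); w1=load("w1"); k=1/1.42857; c=lambda *p:[(np.array(q)+.5)*k-.5 for q in p]
for n,a,z in (("barnear",c((232,286),(500,290)),.03),("barfar",c((235,317),(335,318)),.03),("plfront",c((342,321),(440,321)),.029),("plback",c((343,387),(440,387)),.028),("ledgeF",c((225,388),(335,389)),.026),("ledgeF2",c((446,390),(468,390)),.026),("barR",c((230,288),(233,316)),.03),("plR",c((339,322),(342,386)),.028),("bedfront",c((180,206),(590,206)),.018)):
    m,u,N,r=edge(w,*a,z,True); print(n,inB(m).round(4),round((np.arctan2(-u[0],u[1]) if abs(u[1])>.7 else np.arctan2(u[1],u[0]))-BY,4),N,round(r,2))
for n,p4,p1 in (("hub",(580,332),(590,276)),("grip",(634,307),(634,243))):
    a,b=blob(w,p4),blob(w1,p1); X=tri([(w,a,True),(w1,b,True)]); print(n,(a/k).round(1),(b/k).round(1),X.round(4),inB(X).round(4))
    for z in (.108,.115,.164): print("  z",z,cast(w,[a],z,True)[0][:2].round(4),cast(w1,[b],z,True)[0][:2].round(4))
t=load("t1")
for n,X in (("hub",B(-.006,.16,.112)),("grip",cast(w,[blob(w,(634,307))],.164,True)[0])): print("top pred",n,proj(t,X))
cv2.imwrite("pics/t1c.png",cv2.resize(t["img"][185:245,205:265,::-1],(600,600),interpolation=cv2.INTER_CUBIC))
E
```

```text
barnear [-0.0188 -0.018 ] -0.0189 36 0.66
barfar [ 0.0107 -0.0889] -0.0002 40 0.1
plfront [0.0146 0.0115] 0.0052 31 0.32
plback [0.0828 0.011 ] -0.0034 40 2.26
ledgeF [ 0.0858 -0.0965] 0.0403 34 0.78
ledgeF2 [0.0853 0.0788] -0.0194 27 0.1
barR [-0.0051 -0.1433] -0.0123 40 0.09
plR [ 0.0488 -0.0395] 0.0041 29 0.13
bedfront [-0.0953  0.0053] -0.0015 40 0.67
hub [581.4 333.1] [590.1 276.1] [0.5242 0.2112 0.1107] [-0.0053  0.1616]
  z 0.108 [0.5253 0.2125] [0.5249 0.2124]
  z 0.115 [0.5226 0.2093] [0.5231 0.2092]
  z 0.164 [0.5039 0.1867] [0.5104 0.1872]
grip [635.8 307.9] [637. 244.] [0.4849 0.2234 0.1655] [-0.0442  0.1754]
  z 0.108 [0.5028 0.2583] [0.4952 0.2559]
  z 0.115 [0.5006 0.2541] [0.4939 0.252 ]
  z 0.164 [0.4853 0.2246] [0.4852 0.2241]
top pred hub [[234.58784705 212.43926592]]
top pred grip [[224.12760264 228.56745528]]
```

View pics/t1c.png

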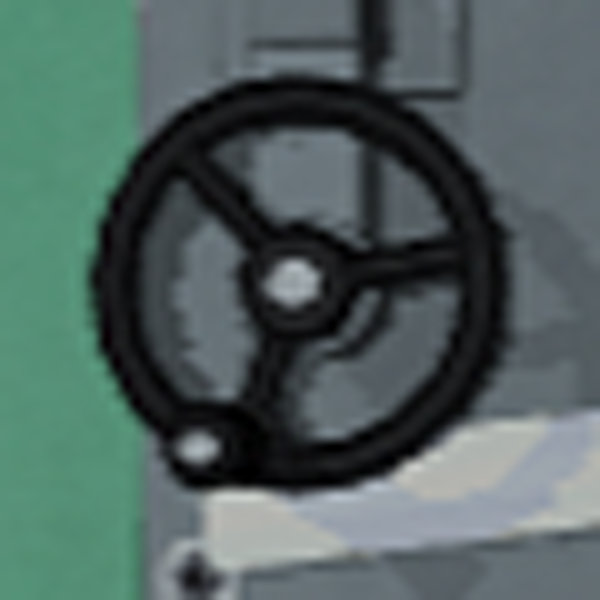

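The bar is parallel to the ledge within 0.001 rad, and its far edge is at x' ≈ 10.5 mm, which matches a plate that is fully home. The wheel axis is at (0.524, 0.2115) and the grip at (0.485, 0.224); the resulting radius is 41 mm, as specified. Before going near the crank I'll measure the tip height at the approach opening by touching free bed.

Run:
```python
from h import *
env.move_gripper(.034)
env.move_straight(B(-.070,.02,.055),rate=.25)
hit=env.move_straight(B(-.070,.02,-.035),rate=.045,stop_force=4)
s=env.sense(); z=s["position"][2]; print("touch",hit,z,s["opening"],"tip behind TCP",.018-z)
env.move_straight(B(-.070,.02,.20),rate=.25)
save(capture("wrist"),"w5"); print(env.sense()["clock"])
```

```text
touch True -0.014621943157310698 0.033995417189415 tip behind TCP 0.03262194315731069
21.3833
```

The tips are about 32 mm behind the nominal TCP at this opening. Next I'll grasp the crank grip and turn it clockwise, watching the force.

```bash
cat > turn.py <<'E'
from h import *
C=np.array([.524,.2115]); a0=np.arctan2(.2239-C[1],.4850-C[0]); r=.041; A=yaw(BY)
P=lambda a,z: np.r_[C+r*np.array([np.cos(a),np.sin(a)]),z]
E
python3 - <<'E'
from turn import *
Z=.088
env.reach(P(a0,.20),A)
env.move_straight(P(a0,.145),rate=.15)
hit=env.move_straight(P(a0,Z),rate=.08,stop_force=6); s=env.sense(); print("down",hit,s["position"],s["ft_force"])
if hit: raise SystemExit
f0=s["ft_force"].copy()
env.move_gripper(.0,squeeze=20); s=env.sense(); print("grip",s["opening"],s["gripper_force"],s["ft_force"]-f0,s["clock"])
save(capture("wrist"),"w6")
if s["opening"]<.015: raise SystemExit
F=[]
for i in range(1,7):
    env.move_straight(P(a0-i*np.pi/12,Z),rate=.06)
    s=env.sense(); F.append((s["ft_force"]-f0).round(1).tolist()+[round(s["opening"],4)])
    if np.linalg.norm(F[-1][:3])>25: break
print(F,s["position"],s["clock"])
save(capture("wrist"),"w7")
E
```

```text
down False [0.48527049 0.22405095 0.08830011] [ 0.08851979  0.54446522 -0.47953964]
grip 0.019707883000384004 19.53617250546813 [-1.12075124  0.24060691  4.03364912] 23.7
[[-1.6, 1.4, 5.9, 0.0198], [-0.4, 2.9, 6.1, 0.0195], [-1.4, 3.4, 5.9, 0.0193], [-0.6, 4.3, 6.4, 0.0195], [1.5, 4.8, 5.8, 0.0197], [3.2, 4.7, 3.9, 0.0198]] [0.53781216 0.25112873 0.08881685] 25.7
```

The grip is held (opening 19.7 mm) and forces stay low, so I'll complete the turn.

Run:
```python
from turn import *
Z=.088; F=[]
for a in list(np.arange(7,25)*np.pi/12)+[2*np.pi+.05]:
    env.move_straight(P(a0-a,Z),rate=.06)
    s=env.sense(); F.append(s["ft_force"].round(1).tolist()+[round(s["opening"],4)])
    if np.linalg.norm(F[-1][:3])>30: print("force!"); break
print(F[::3],F[-1],s["position"],s["clock"])
env.move_gripper(.036); p=env.sense()["position"]
env.move_straight([p[0],p[1],.16],rate=.15)
env.reach(B(-.06,.02,.26),yaw(BY)); env.pause(.2)
w=capture("wrist"); save(w,"w8"); save(capture("top"),"t8"); print(env.sense()["clock"])
b=cv2.resize(w["img"],(800,600),interpolation=cv2.INTER_CUBIC)
cv2.imwrite("pics/w8.png",np.clip(b[:,:,::-1]*1.2,0,255).astype(np.uint8))
```

```text
[[4.0, 4.8, 3.5, 0.0198], [2.5, -1.2, 6.1, 0.0195], [-2.1, 0.1, 10.4, 0.0195], [-2.2, 3.3, 9.6, 0.0199], [3.0, 6.2, 5.4, 0.0197], [3.2, 1.7, 6.7, 0.0196], [-0.1, -0.3, 8.6, 0.0197]] [-0.1, -0.3, 8.6, 0.0197] [0.48567091 0.22524263 0.08867675] 31.85
33.8667
```

View pics/w8.png

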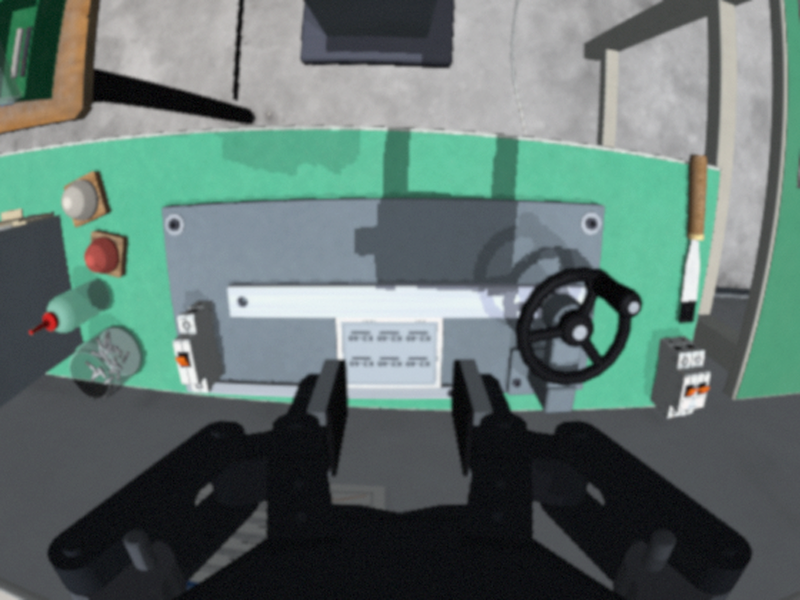

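The wheel is back at its starting azimuth after the full turn, with the hub at (578,331) and the grip at (633,306). The bar (230–520, 286–318) and plate look unchanged. I'll check the numbers before handing in.

Run:
```python
from h import *
k=1/1.42857; c=lambda *p:[(np.array(q)+.5)*k-.5 for q in p]
for nm in ("w4","w8"):
    w=load(nm); print(nm)
    for n,a,z in (("barfarR",c((240,317),(335,318)),.03),("barfarL",c((445,319),(515,319)),.03),("barnear",c((240,286),(380,287)),.03),("ledgeF",c((225,386),(300,387)),.026),("plR",c((338,322),(341,375)),.028),("plL",c((442,324),(440,375)),.028),("barR",c((230,288),(232,314)),.03)):
        m,u,N,r=edge(w,*a,z,True); print(n,inB(m).round(4),round((np.arctan2(-u[0],u[1]) if abs(u[1])>.7 else np.arctan2(u[1],u[0]))-BY,4),N,round(r,2))
    h=cast(w,[blob(w,(580,332))],.1107,True)[0]; g=cast(w,[blob(w,(634,307))],.1645,True)[0]; d=g-h; print("wheel",h[:2].round(4),"grip az",np.arctan2(d[1],d[0]).round(3),np.hypot(*d[:2]).round(4))
```

```text
w4
barfarR [ 0.0107 -0.0864] -0.0002 40 0.11
barfarL [0.0108 0.0916] 0.0054 37 0.12
barnear [-0.0198 -0.0631] 0.0005 40 0.1
ledgeF [ 0.0853 -0.103 ] 0.0313 20 0.16
plR [ 0.0417 -0.0396] 0.0024 32 0.17
plL [0.039  0.0604] 0.0151 34 0.11
barR [-0.0063 -0.1433] -0.0129 40 0.07
wheel [0.5242 0.2113] grip az 2.82 0.0412
w8
barfarR [ 0.0107 -0.0852] 0.0011 40 0.11
barfarL [0.0105 0.0917] 0.0029 35 0.13
barnear [-0.0199 -0.062 ] 0.0018 40 0.11
ledgeF [ 0.0853 -0.1192] 0.0048 40 0.11
plR [ 0.0406 -0.0372] 0.1509 24 0.64
plL [0.0437 0.0604] -0.0072 38 0.19
barR [-0.0048 -0.1431] -0.0214 40 0.1
wheel [0.5243 0.2112] grip az 2.777 0.0411
```

```bash
python3 -c "
from station import env
print(env.close_job(), env.sense()['clock'])"
```

```text
the job is handed in; nothing more can be done
the job is handed in; nothing more can be done
```

The job is handed in at about 34 s of the 64 s limit: the plate is home against the ledge with the straightedge flush along its front (ledge-to-bar gap measures about 75 mm, the plate's depth), the handwheel is turned clockwise one full turn plus about 0.04 rad, and nothing was knocked over.

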